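# Bring the red-lidded reference jar to the magnifier and hold the carousel

## Robot

A 6-joint arm with a two-finger parallel gripper is mounted at the origin on the work surface. World frame = base frame: x ahead of the robot, y to its left, z up, the work surface at z = 0. Lengths are in m, angles in rad, forces in N, time in s.
With the tool pointing down it reaches from about 0.4 to 0.825 m from the base axis. Payload 7 kg.
Tool frame: the origin (TCP) lies on the centre line of the jaws, within the pads' length; the fingertips stand 14 mm ahead of it and the grasp point (between the pads) lies 5 mm behind it; z points along the fingers, y is the line along which they close (so a half turn about z gives the same grasp; the last joint's range is limited). The gripper opens to 88 mm and grips with 3 to 60 N. Pads are 19 mm wide; open, the fingers measure 130 mm over their backs; the gripper's body (78 mm by 193 mm) begins 47 mm behind the grasp point.
Start: joints at [1.597, 0.359, 0.012, 0, -1.224, -0.288], TCP at [0.175, 0.652, 0.216] pointing down, gripper open.
Joint ranges: [-3.07, 3.07], [-1.43, 2.12], [-1.02, 1.25], [-3.03, 1.67], [-3.05, -0], [-3.03, 3.03]. Speed limits (rad/s): [2.39, 2.39, 3.01, 3.14, 3.14, 3.14].

## Interface

Orientations are given as [roll, pitch, yaw] about the fixed x, y, z axes, in that order (R = Rz(yaw) Ry(pitch) Rx(roll)).
In Python, from station import arm gives the robot as it stands.
- The arm moves only by the tool move_arm, never from a script. Its argument "rows" is a list of rows, each an object with "translation": the shift along the tool's x, y, z in cm, a list of three; "rot": the turn, a rotation vector about the tool's x, y, z in degrees, a list of three; "hand": the closure, from 0 (fully open) to 1 (shut). A call has 1 to 8 rows; each row is the pose to reach, as a shift and turn from the pose commanded when the call began, along the tool's axes at that moment; what a row does not reach only later rows make up. A row lasts 1/12 s, in which the tool goes at most 41.7 mm and 7.16 degrees, less where a joint would pass 70% of its speed; a pose out of reach is approached as far as the arm can. A call with a gripper value outside its range is refused whole. The fingers move at their own pace and stop on an object; "squeeze" is the grip in N (left out, the last holds). Time passes only in rows, so rows that repeat a pose let the fingers close. It gives the time, the measured TCP pose, the force, the opening and the grip force at its end, in the units of the state.
- arm.get_state(): the state, without advancing time (a new reading comes with each control period).
- arm.grab_frame(name): name is "scene" or "top"; returns (picture, depth): 384x512x3 uint8, red, green, blue; 384x512 float32, m along the optical axis (not along the pixel's ray), 0 where there is no reading.
- arm.camera_params(name): a dict with "vfov" (degrees; the focal length in pixels is half the picture's height over the tangent of half this angle, whatever the lens; pixels are square), "cx", "cy" (the principal point, pixels), "k1" (the pictures are not rectified: a ray, as slopes to the right and down, at radius r is drawn at 1 + k1 r^2 times it, then the intrinsics apply), "position" and "orientation" of the camera in the world. Camera axes: x right, y down, z forward; pixel columns grow to the right and rows downward; lengths in m; the calibration is good to about 2 mm. A picture is of the moment at which its call begins. camera_params takes no time and is no camera call.
- arm.job_done(): hands the job in; it is judged then, once.
Trained networks look in the newest picture that a camera, given by its name, has taken for a name from the list of things; names that differ only in an ending like _2 or _b are one class to them, and where a whole thing is asked for, a point or a joint stands for the part that bears it (a point fixed in the world has none). Each returns a list of dicts, best first, with "p" (0 to 1); they miss things now and then, are a little off and sometimes report something else, mostly with a low value. They report only what shows in the picture. A call takes as long as a camera call. They do not tell look-alikes from the thing itself.
- arm.search_frame(label, camera): "point" ([x, y, z] in m, in the coordinates of the camera as it stood for that picture, good to about 4 mm: the middle of the surface that is visible of it).
- arm.pinpoint(label, camera): "point" ([x, y, z] in m, in the coordinates of the camera as it stood for that picture, good to about 4 mm: a listed point, or the origin of a listed thing).
The state is a dict: "t": time; "q": joint angles; "qd": joint speeds; "joint_efforts": joint torques, N m; "eef_pos": TCP position; "ee_rot": TCP orientation; "force": force on the tool from outside, world axes, zero at the start; "moment": the same for the moment, N m; "width": finger opening in m; "gripper_force": force on a finger pad.
Only numpy, scipy, OpenCV 4.12 (cv2) and the standard library are available. Lean on these libraries where they do the work, as an engineer would, in place of code of your own. Each camera call takes 0.05 s, during which the arm holds its last target. There are 200 camera calls.

## Task

Unlock the jar carousel by turning its black lock knob clockwise past the click, then turn the carousel by its blue centre handle until the jar with the red lid stands squarely behind the magnifier. The carousel springs back when let go, so finish still gripping the handle and holding the carousel still in that position. Keep all jars seated in their pockets and do not disturb the mouse, the hand magnifier or the cup.

Things in the scene. Friction and masses are not known exactly. Their poses are not given: they have to be found in the camera images.
- base: Grey fixed foot of the carousel: disc 244 mm across, 12 mm thick, with a tongue 76 mm wide running along its +y to 237 mm from the axis, where the lock knob sits (knob axis at y = 200 mm). Origin: on the carousel's upright turning axis, at the desk surface. Its -x side is the front, where the magnifier stands. Its place and yaw vary.
- carousel (a joint): Turning of the white carousel disc (216 mm across, top 26 mm above the desk) on its upright axis, rad, positive counter-clockwise from above; 0 is the parked position, stops at +-1.5. A centring spring of 0.15 N m/rad always pulls it back to 0, so it returns when let go. While the lock is on, a brass bolt between two lugs of the rim blocks it.
- handle: Blue upright bar on the post in the middle of the carousel, turning with it: 54 mm long along its x, 14 mm thick along its y, 36 mm high. Origin at its middle, on the carousel's axis, 142 mm above the desk (top at 160 mm). Parked, its long side lies along the base's x. Grip it from above across the 14 mm; the jars' tops (84 mm) are well below.
- lock (a joint): Turning of the black lock knob, rad, growing clockwise from above: 0 locked; a sprung click must be overcome between 0.1 and 0.6 (0.1 to 0.2 N m); past 0.6 the knob is thrown on to about 1.05, and its stop is at 1.2. It is unlocked from 0.9 on and stays there when let go.
- lock_grip (a point): Point on the axis of the black lock knob, 49 mm above the desk, where to grip its bar. The point turns with the knob: the bar is 42 mm long along the point's x, 14 mm thick along its y and reaches from 24 to 56 mm above the desk; a white line marks one end. The knob's round foot is 44 mm across on a dark housing 68 mm across.
- view_spot (a point): The place in front of the lens where the marked jar's foot centre must come: 80 mm from the carousel's axis on the lens's own axis, 26 mm above the desk. The jar is then directly between the carousel's axis and the lens.
- magnifier: Fixed magnifier on a stand at the carousel's front: round black-rimmed upright lens 60 mm across, centre 62 mm above the desk, top 92 mm. Its origin is not on the stand but on the carousel's axis at the desk; the lens stands 160 mm from it along its -x and faces the axis. Its direction around the carousel varies.
- red_jar: Small amber jar with a red lid, 40 mm across and 58 mm high, about 90 g, loose in a 20 mm deep pocket on the carousel, its centre 80 mm from the carousel's axis; origin at the middle of its underside, 26 mm above the desk. This is the marked jar; parked it stands about 0.85 rad to the left or the right of the front (either of the two pockets), the white-lidded one in the other.
- white_jar: Small amber jar with a white lid, 40 mm across and 58 mm high, about 90 g, loose in a 20 mm deep pocket on the carousel, its centre 80 mm from the carousel's axis; origin at the middle of its underside, 26 mm above the desk.
- black_jar_a: Small amber jar with a black lid, 40 mm across and 58 mm high, about 90 g, loose in a 20 mm deep pocket on the carousel, its centre 80 mm from the carousel's axis; origin at the middle of its underside, 26 mm above the desk.
- green_jar: Small amber jar with a green lid, 40 mm across and 58 mm high, about 90 g, loose in a 20 mm deep pocket on the carousel, its centre 80 mm from the carousel's axis; origin at the middle of its underside, 26 mm above the desk.
- black_jar_b: Small amber jar with a black lid, 40 mm across and 58 mm high, about 90 g, loose in a 20 mm deep pocket on the carousel, its centre 80 mm from the carousel's axis; origin at the middle of its underside, 26 mm above the desk.
- mouse: Bystander: black and grey computer mouse, 105 x 60 x 34 mm, origin at the middle of its underside.
- loupe: Bystander: black hand magnifier lying flat, 72 mm lens at its +x end, about 166 mm long, 10 mm thick; origin under its handle, 60 mm from the lens centre.
- pen_cup: Bystander: blue ceramic cup, 76 mm across, 95 mm high, origin at the middle of its underside.
Things that resemble listed ones, but are neither listed nor needed, are in the scene too. Leave any purple or yellow look-alike of the black_jar_b alone.

How it is judged:
By the outcome, as a careful person would: the job done as asked, in the order asked, and still so for the second after the job is handed in, while the arm keeps its last pose, push and grip.
It also fails if it takes over 51 s, if anything falls off the work surface, if the arm or the gripper's body presses on something with over 40 N, if the wrist force passes 120 N, or if a joint passes its speed limit or range.

## Working session

There is one attempt and no reset: what is moved stays moved. The work goes in short steps, Python scripts to look and compute and a tool call to move; the robot and the scene stay as the last step left them, time stands still between calls to the robot, and variables do not carry over. Pictures are saved under pics/ and viewed, at most 10 in all, crops included, and the job is handed in when it is done.

Besides the shell and the picture viewer there is one more tool, called after "Call:" as name(argument=value, ...), one argument or row to a line, values as JSON. move_arm: Moves the arm, as the interface text tells. Its arguments: {"type":"object","properties":{"rows":{"type":"array","items":{"type":"object","properties":{"translation":{"type":"array","items":{"type":"number"}},"rot":{"type":"array","items":{"type":"number"}},"hand":{"type":"number"}}}},"squeeze":{"type":"number"}},"required":["rows"]}

```bash
mkdir -p pics; cat > h.py <<'E'
import numpy as np, cv2
from scipy.spatial.transform import Rotation as R
from station import arm
def camT(n):
    p=arm.camera_params(n); o=p["orientation"]; o=np.array(o)
    if o.shape==(3,3): M=o
    elif o.size==4: M=R.from_quat(o).as_matrix()
    else: M=R.from_euler('xyz',o).as_matrix()
    return M,np.array(p["position"]),p
def tow(n,pt):
    M,t,_=camT(n); return M@np.array(pt)+t
def cloud(n,depth):
    M,t,p=camT(n); H,W=depth.shape; f=H/2/np.tan(np.radians(p["vfov"])/2)
    K=np.array([[f,0,p["cx"]],[0,f,p["cy"]],[0,0,1.]])
    uv=np.stack(np.meshgrid(np.arange(W),np.arange(H)),-1).reshape(-1,1,2).astype(np.float64)
    s=cv2.undistortPoints(uv,K,np.array([p["k1"],0,0,0.])).reshape(H,W,2)
    P=np.dstack([s*depth[...,None],depth]); return P@M.T+t
def snap(n,name=None):
    im,d=arm.grab_frame(n)
    if name: cv2.imwrite('pics/'+name,im[...,::-1])
    return im,d,cloud(n,d)
E
python3 - <<'E'
from h import *
print(arm.get_state())
for c in ["scene","top"]:
    print(arm.camera_params(c))
    im,d,P=snap(c,c+'0.png'); np.save('pics/'+c+'P.npy',P)
    for l in ["base","handle","lock_grip","view_spot","magnifier","red_jar","white_jar","green_jar","black_jar_a","mouse","loupe","pen_cup"]:
        print(c,l,[(np.round(tow(c,r["point"]),3).tolist(),round(r["p"],2)) for r in arm.pinpoint(l,c)[:3]])
E
```

```text
{'t': 0.0, 'q': array([ 1.59707156e+00,  3.59386606e-01,  1.10622044e-02, -3.83874970e-04,
       -1.22411978e+00, -2.88075354e-01]), 'qd': array([ 1.22427123e-03, -1.50481122e-04,  1.55383989e-03, -1.68638878e-05,
       -1.04417362e-04, -2.02466416e-03]), 'joint_efforts': array([-5.05669523e-04, -5.82726645e+01,  2.93059945e+01,  6.99714527e+00,
        6.96104922e-03, -1.46141033e-04]), 'eef_pos': array([0.17460384, 0.65148795, 0.21481828]), 'ee_rot': array([ 3.13991017e+00, -1.22221802e-04, -2.61930746e-01]), 'force': array([-0.45957703, -0.32140323,  0.89817421]), 'moment': array([-0.01427468,  0.01393818, -0.01390161]), 'gripper_force': 0.0, 'width': 0.08773709789517649}
{'vfov': 51.23252871007817, 'cx': 256.0530974147462, 'cy': 195.57605049713985, 'k1': -0.10251987651457892, 'position': array([1.31711947, 0.13452705, 0.97144271]), 'orientation': array([-2.4193302 ,  0.0123868 ,  1.69857695])}
scene base [([0.514, 0.008, 0.002], 0.96)]
scene handle [([0.512, 0.002, 0.144], 0.41)]
scene lock_grip [([0.545, 0.203, 0.048], 0.68)]
scene view_spot [([0.432, 0.029, 0.028], 0.79)]
sce
[... 657 characters left out ...]
.03788093, -0.00967786, -1.58656349])}
top base [([0.514, 0.004, -0.001], 0.58), ([0.449, -0.383, -0.002], 0.31)]
top handle [([0.511, 0.007, 0.14], 0.5)]
top lock_grip [([0.547, 0.204, 0.049], 0.65), ([0.688, -0.331, -0.0], 0.22)]
top view_spot []
top magnifier []
top red_jar [([0.455, -0.046, 0.028], 0.51), ([0.549, 0.204, 0.049], 0.39)]
top white_jar [([0.466, 0.074, 0.029], 0.54)]
top green_jar [([0.56, 0.072, 0.032], 0.68)]
top black_jar_a [([0.515, 0.003, 0.001], 0.64), ([0.457, -0.197, 0.0], 0.48), ([0.592, -0.008, 0.027], 0.47)]
top mouse [([0.45, -0.384, 0.001], 0.76), ([0.56, 0.072, 0.034], 0.52)]
top loupe [([0.385, 0.466, 0.001], 0.64)]
top pen_cup [([0.689, -0.331, -0.0], 0.85)]
```

```bash
python3 - <<'E'
from h import *
import cv2
for c,(u0,v0,u1,v1) in dict(top=(120,80,376,272),scene=(120,80,376,272)).items():
    im=cv2.imread(f'pics/{c}0.png'); cv2.imwrite(f'pics/{c}c.png',cv2.resize(im[v0:v1,u0:u1],None,fx=3,fy=3,interpolation=cv2.INTER_CUBIC))
E
```

```text
(no output)
```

View pics/topc.png

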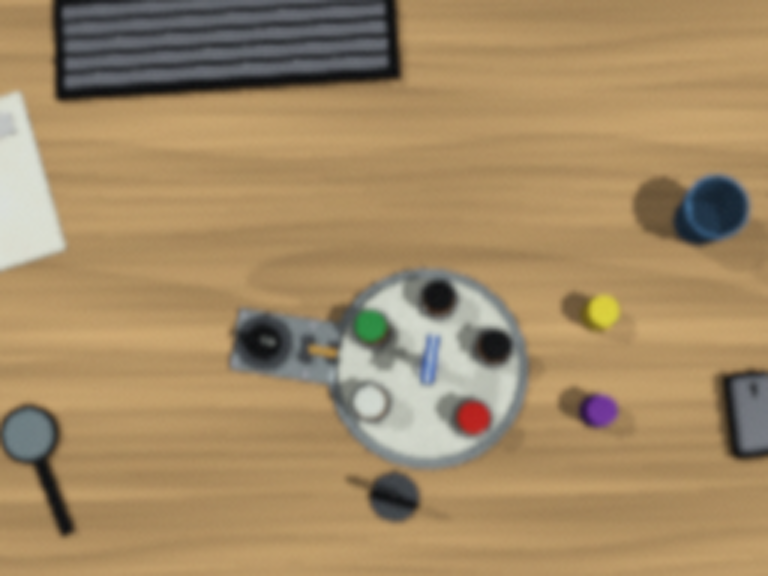

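View pics/scene0.png

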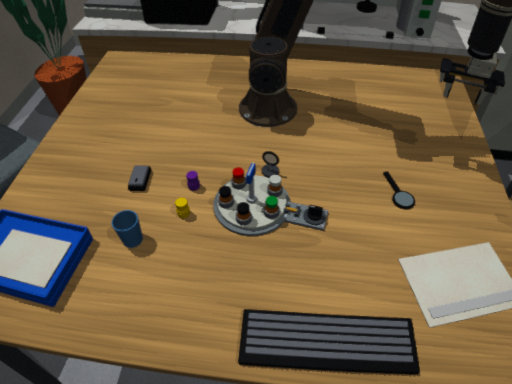

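```bash
python3 - <<'E'
from h import *
for c in ["top","scene"]:
    im=cv2.imread(f'pics/{c}0.png'); P=np.load(f'pics/{c}P.npy'); hsv=cv2.cvtColor(im,cv2.COLOR_BGR2HSV).astype(int)
    x,y,z=P[...,0],P[...,1],P[...,2]
    rr=np.hypot(x-.513,y-.004); h,s,v=hsv[...,0],hsv[...,1],hsv[...,2]
    lid=(z>.078)&(z<.09)&(rr<.115)&(rr>.045)
    n,lab,st,ce=cv2.connectedComponentsWithStats(lid.astype(np.uint8))
    Ls=[]
    for i in range(1,n):
        m=lab==i
        if m.sum()<20: continue
        cc=np.r_[(x[m].min()+x[m].max())/2,(y[m].min()+y[m].max())/2]; Ls.append(P[m].mean(0)[:2])
        print(c,'lid',m.sum(),P[m].mean(0).round(4),cc.round(4),np.median(im[m],0))
    if len(Ls)>=4:
        L=np.array(Ls);A=np.c_[2*L,np.ones(len(L))];q=np.linalg.lstsq(A,(L**2).sum(1),rcond=None)[0];print('circ',q[:2],np.sqrt(q[2]+q[:2]@q[:2]))
        for l in L: print(np.degrees(np.arctan2(*(l-q[:2])[::-1])).round(1))
    hd=(z>.145)&(z<.17)&(rr<.05)
    Q=P[hd]; 
    if len(Q)>3:
        e=np.linalg.svd(Q[:,:2]-Q[:,:2].mean(0))[2][0];print('handle',len(Q),Q.mean(0),np.degrees(np.arctan2(e[1],e[0])))
    Dm=(z>.018)&(z<.033)&(rr<.125);Q=P[Dm];print('disc',len(Q),Q.min(0),Q.max(0))
    mg=(z>.02)&(z<.1)&(rr>.13)&(rr<.19)&(x<.45);Q=P[mg];print('mag',len(Q),Q.mean(0),Q.min(0),Q.max(0))
    if len(Q)>4:
        e=np.linalg.svd(Q[:,:2]-Q[:,:2].mean(0))[2][0];print('magdir',np.degrees(np.arctan2(e[1],e[0])))
    ft=(v<80)&(z<.02)&(rr>.12)&(rr<.2)&(x<.42);Q=P[ft];print('foot',len(Q),Q.mean(0),Q.min(0),Q.max(0))
    kb=(z>.045)&(z<.065)&(np.hypot(x-.546,y-.2035)<.035);Q=P[kb];print('knob',len(Q),Q.mean(0),Q.min(0),Q.max(0))
    if len(Q)>4:
        e=np.linalg.svd(Q[:,:2]-Q[:,:2].mean(0))[2][0];print(np.degrees(np.arctan2(e[1],e[0])))
    u,vv=np.median(np.argwhere(np.hypot(x-.546,y-.2035)<.035),0)[::-1].astype(int)
    cv2.imwrite(f'pics/{c}k.png',cv2.resize(im[vv-20:vv+20,u-20:u+20],None,fx=10,fy=10,interpolation=cv2.INTER_CUBIC))
    m,vm=np.median(np.argwhere(np.hypot(x-.357,y-.044)<.035),0)[::-1].astype(int)
    cv2.imwrite(f'pics/{c}m.png',cv2.resize(im[vm-20:vm+20,m-20:m+20],None,fx=10,fy=10,interpolation=cv2.INTER_CUBIC))
a,b=[np.hstack([cv2.imread(f'pics/{c}{k}.png') for c in('top','scene')]) for k in 'km']
cv2.imwrite('pics/km.png',cv2.resize(np.vstack([a,b]),(600,600)))
E
```

```text
top lid 87 [ 0.5907 -0.0082  0.0844] [ 0.5912 -0.008 ] [24. 25. 25.]
top lid 86 [0.5566 0.0712 0.0844] [0.5562 0.0716] [ 68.  136.5  48. ]
top lid 89 [ 0.5324 -0.0719  0.0844] [ 0.5321 -0.072 ] [26. 27. 27.]
top lid 92 [0.4695 0.0728 0.0843] [0.4691 0.0725] [195.5 204.5 198.5]
top lid 88 [ 0.4498 -0.0453  0.0838] [ 0.4502 -0.0463] [ 34.  38. 177.]
circ [0.51181612 0.00513917] 0.07987533311461857
-9.6
55.9
-75.0
122.0
-140.9
handle 72 [0.51067295 0.00539218 0.16022608] 171.14477740572627
disc 2009 [ 0.40252503 -0.11259027  0.01800642] [0.62563882 0.12481689 0.03298867]
mag 52 [0.35814525 0.04717817 0.07422099] [0.34896112 0.01972432 0.02262086] [0.36743924 0.07422596 0.09659456]
magdir 74.2567478608704
foot 119 [0.36173625 0.04815511 0.01033374] [0.33520608 0.02288424 0.00314161] [0.38522968 0.07302684 0.01718073]
knob 49 [0.54473552 0.20151108 0.05612   ] [0.53732495 0.18128421 0.04621995] [0.55298312 0.22330706 0.06344475]
-99.30825221147542
scene lid 90 [ 0.4501 -0.0444  0.0838] [ 0.4474 -0.045 ] [  0.   3. 158.]
scene lid 92 [0.47   0.0737 0.0841] [0.4693 0.0741] [164.  173.  167.5]
scene lid 101 [ 0.5336 -0.0709  0.084 ] [ 0.5319 -0.0711] [15. 13. 13.]
scene lid 107 [0.5571 0.0719 0.0842] [0.5563 0.0724] [ 37. 115.   3.]
scene lid 111 [ 0.5905 -0.0074  0.0838] [ 0.5901 -0.0078] [16. 14. 14.]
circ [0.51198279 0.00592171] 0.07977839647975112
-140.9
121.8
-74.3
55.6
-9.6
handle 92 [0.5143579  0.00672301 0.15772433] -10.022434555200787
disc 1620 [ 0.40307708 -0.10123788  0.0181417 ] [0.61950226 0.12671588 0.03290812]
mag 192 [0.35725162 0.0485286  0.06404426] [0.34614949 0.021684   0.02079012] [0.3694173  0.07644619 0.09497218]
magdir -105.44371013097471
foot 159 [0.36041829 0.04611086 0.01025177] [ 0.33137683  0.01862915 -0.00201156] [0.38788578 0.07523448 0.01993402]
knob 79 [0.54609465 0.20012253 0.05379778] [0.53508957 0.179624   0.04546649] [0.55317498 0.22105439 0.0622206 ]
80.47744197259078
```

View pics/km.png

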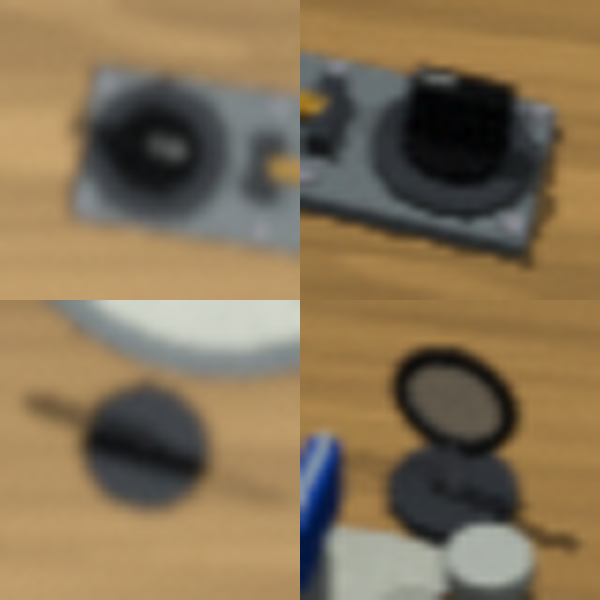

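```bash
cat >> h.py <<'E'
def go(x,y,z,yawdeg):
    "shift/turn in tool axes to bring measured pose to target, tool straight down"
    s=arm.get_state(); M=R.from_euler('xyz',s["ee_rot"]); T=R.from_euler('xyz',[np.pi,0,np.radians(yawdeg)])
    print('t',s["t"],'cm',(M.inv().apply(np.array([x,y,z])-s["eef_pos"])*100).round(2),'deg',np.degrees((M.inv()*T).as_rotvec()).round(2))
    print('pos',s["eef_pos"].round(4),np.degrees(s["ee_rot"]).round(2),'F',s["force"].round(1),'M',s["moment"].round(2),'w',round(s["width"],4),'gf',round(s["gripper_force"],1),'q',np.round(s["q"],2))
E
python3 -c "
from h import *
go(.5455,.2025,.12,-99.6)"
```

```text
t 1.3 cm [47.45 33.82  9.57] deg [ 0.   0.  84.6]
pos [0.1747 0.652  0.2158] [-180.    0.  -15.] F [-0.1 -0.  -0.8] M [-0.02 -0.01 -0.01] w 0.0879 gf 0.0 q [ 1.6   0.36  0.01 -0.   -1.22 -0.29]
```

Call:
move_arm(
  rows=[
    {"translation": [4,2.8,0],"rot": [0,0,7],"hand": 0},
    {"translation": [7.5,5.2,0.5],"rot": [0,0,14],"hand": 0},
    {"translation": [10.9,7.6,1],"rot": [0,0,21],"hand": 0},
    {"translation": [14.2,10,1.5],"rot": [0,0,28],"hand": 0},
    {"translation": [17.5,12.4,2],"rot": [0,0,35],"hand": 0},
    {"translation": [20.8,14.8,2.5],"rot": [0,0,42],"hand": 0},
    {"translation": [24.1,17.2,3],"rot": [0,0,49],"hand": 0},
    {"translation": [27.4,19.5,3.5],"rot": [0,0,56],"hand": 0},
  ],
)

```text
t: 1.97
eef_pos: [0.3865, 0.3949, 0.1816]
ee_rot: [-3.141, 0.001, -1.245]
force: [0.5, 0.5, 0.4]
width: 0.0874
gripper_force: 0.0
```

```bash
python3 -c "
from h import *
go(.5455,.2025,.12,-99.6)"
```

```text
t 1.9667 cm [23.32 -8.9   6.15] deg [-0.03  0.04 28.28]
pos [0.3865 0.3949 0.1816] [-1.7997e+02  3.0000e-02 -7.1320e+01] F [0.5 0.5 0.4] M [ 0.17 -0.13 -0.04] w 0.0874 gf 0.0 q [ 1.15  0.18 -0.31  0.   -1.08 -0.82]
```

Call:
move_arm(
  rows=[
    {"translation": [4,-1.5,1],"rot": [0,0,6],"hand": 0},
    {"translation": [7.5,-2.9,2],"rot": [0,0,12],"hand": 0},
    {"translation": [11,-4.2,3],"rot": [0,0,18],"hand": 0},
    {"translation": [14.5,-5.5,4],"rot": [0,0,24],"hand": 0},
    {"translation": [18,-6.8,5],"rot": [0,0,28],"hand": 0},
    {"translation": [21,-8,6],"rot": [0,0,28.3],"hand": 0},
    {"translation": [23.2,-8.9,6.2],"rot": [0,0,28.3],"hand": 0},
    {"translation": [23.2,-8.9,6.2],"rot": [0,0,28.3],"hand": 0},
  ],
)

```text
t: 2.63
eef_pos: [0.547, 0.2027, 0.1182]
ee_rot: [3.141, -0.002, -1.737]
force: [-0.6, 0.1, 0.7]
width: 0.0877
gripper_force: 0.0
```

```bash
python3 -c "
from h import *
go(.5455,.2025,.044,-99.6)"
```

```text
t 2.6333 cm [0.04 0.14 7.42] deg [ 0.06 -0.1   0.11]
pos [0.547  0.2027 0.1182] [ 1.7994e+02 -1.0000e-01 -9.9490e+01] F [-0.6  0.1  0.7] M [ 0.15 -0.08 -0.01] w 0.0877 gf 0.0 q [ 0.69  0.29 -0.32  0.   -0.96 -0.86]
```

Call:
move_arm(
  rows=[
    {"translation": [0,0.1,2],"rot": [0,0,0],"hand": 0},
    {"translation": [0,0.1,4],"rot": [0,0,0],"hand": 0},
    {"translation": [0,0.1,6],"rot": [0,0,0],"hand": 0},
    {"translation": [0,0.1,7.4],"rot": [0,0,0],"hand": 0.3},
    {"translation": [0,0.1,7.4],"rot": [0,0,0],"hand": 0.9},
    {"translation": [0,0.1,7.4],"rot": [0,0,0],"hand": 1},
    {"translation": [0,0.1,7.4],"rot": [0,0,0],"hand": 1},
    {"translation": [0,0.1,7.4],"rot": [0,0,0],"hand": 1},
  ],
  squeeze=30,
)

```text
t: 3.3
eef_pos: [0.5451, 0.207, 0.0468]
ee_rot: [-3.14, 0.001, -1.733]
force: [0.4, 0.1, -0.6]
width: 0.0603
gripper_force: 0.0
```

```bash
python3 -c "
from h import *
go(.5455,.2025,.044,-165)"
```

```text
t 3.3 cm [ 0.44 -0.11  0.28] deg [-3.000e-02  1.300e-01  6.573e+01]
pos [0.5451 0.207  0.0468] [-1.7991e+02  8.0000e-02 -9.9270e+01] F [ 0.4  0.1 -0.6] M [ 0.05 -0.02 -0.  ] w 0.0603 gf 0.0 q [ 0.7   0.37 -0.4   0.   -0.8  -0.86]
```

Call:
move_arm(
  rows=[
    {"translation": [0,0,0],"rot": [0,0,0],"hand": 1},
    {"translation": [0,0,0],"rot": [0,0,0],"hand": 1},
    {"translation": [0,0,0],"rot": [0,0,0],"hand": 1},
  ],
)

```text
t: 3.55
eef_pos: [0.5446, 0.2065, 0.046]
ee_rot: [-3.141, 0.001, -1.733]
force: [-0.6, 0.6, 0.3]
width: 0.0397
gripper_force: 0.0
```

```bash
python3 -c "
from h import *
go(.5455,.2025,.044,-165)"
```

```text
t 3.55 cm [ 0.39 -0.15  0.2 ] deg [-1.00e-02  6.00e-02  6.57e+01]
pos [0.5446 0.2065 0.046 ] [-1.7996e+02  5.0000e-02 -9.9300e+01] F [-0.6  0.6  0.3] M [ 0.08 -0.02 -0.  ] w 0.0397 gf 0.0 q [ 0.7   0.37 -0.4   0.   -0.79 -0.86]
```

Call:
move_arm(
  rows=[
    {"translation": [0.4,-0.1,0.2],"rot": [0,0,0],"hand": 1},
    {"translation": [0.4,-0.1,0.2],"rot": [0,0,0],"hand": 1},
    {"translation": [0.4,-0.1,0.2],"rot": [0,0,0],"hand": 1},
    {"translation": [0.4,-0.1,0.2],"rot": [0,0,0],"hand": 1},
    {"translation": [0.4,-0.1,0.2],"rot": [0,0,0],"hand": 1},
    {"translation": [0.4,-0.1,0.2],"rot": [0,0,0],"hand": 1},
  ],
)

```text
t: 4.05
eef_pos: [0.5438, 0.2021, 0.0432]
ee_rot: [3.14, -0.001, -1.733]
force: [-5.4, 2.1, 3.4]
width: 0.0125
gripper_force: 30.0
```

```bash
python3 -c "
from h import *
go(.5455,.2025,.044,-165)"
```

```text
t 4.05 cm [-0.07 -0.16 -0.08] deg [ 5.000e-02 -8.000e-02  6.568e+01]
pos [0.5438 0.2021 0.0432] [ 1.7992e+02 -4.0000e-02 -9.9320e+01] F [-5.4  2.1  3.4] M [ 0.52  1.85 -0.01] w 0.0125 gf 30.0 q [ 0.69  0.37 -0.41 -0.   -0.79 -0.85]
```

Call:
move_arm(
  rows=[
    {"translation": [0,0.1,-0.1],"rot": [0,0,5],"hand": 1},
    {"translation": [0,0.1,-0.1],"rot": [0,0,10],"hand": 1},
    {"translation": [0,0.1,-0.1],"rot": [0,0,15],"hand": 1},
    {"translation": [0,0.1,-0.1],"rot": [0,0,20],"hand": 1},
    {"translation": [0,0.1,-0.1],"rot": [0,0,25],"hand": 1},
    {"translation": [0,0.1,-0.1],"rot": [0,0,30],"hand": 1},
    {"translation": [0,0.1,-0.1],"rot": [0,0,35],"hand": 1},
    {"translation": [0,0.1,-0.1],"rot": [0,0,40],"hand": 1},
  ],
)

```text
t: 4.72
eef_pos: [0.5437, 0.202, 0.0434]
ee_rot: [-3.141, -0.001, -2.436]
force: [3.2, -0.5, -7.9]
width: 0.0124
gripper_force: 30.0
```

```bash
python3 -c "
from h import *
go(.5438,.2025,.044,-163)"
```

```text
t 4.7167 cm [-0.04  0.03 -0.06] deg [-2.000e-02 -5.000e-02  2.344e+01]
pos [0.5437 0.202  0.0434] [-1.7999e+02 -5.0000e-02 -1.3956e+02] F [ 3.2 -0.5 -7.9] M [-0.29 -1.22 -0.07] w 0.0124 gf 30.0 q [ 0.69  0.37 -0.41  0.   -0.79 -1.56]
```

Call:
move_arm(
  rows=[
    {"translation": [0,0,0.1],"rot": [0,0,5],"hand": 1},
    {"translation": [0,0,0.1],"rot": [0,0,10],"hand": 1},
    {"translation": [0,0,0.1],"rot": [0,0,15],"hand": 1},
    {"translation": [0,0,0.1],"rot": [0,0,20],"hand": 1},
    {"translation": [0,0,0.1],"rot": [0,0,23],"hand": 1},
    {"translation": [0,0,0.1],"rot": [0,0,23],"hand": 1},
    {"translation": [0,0,0.1],"rot": [0,0,23],"hand": 1},
  ],
)

```text
t: 5.3
eef_pos: [0.5438, 0.202, 0.0433]
ee_rot: [-3.141, -0.0, -2.831]
force: [1.0, -3.0, -0.3]
width: 0.0125
gripper_force: 30.0
```

```bash
python3 -c "
from h import *
go(.5438,.2025,.044,-163)"
```

```text
t 5.3 cm [-0.01  0.05 -0.07] deg [-0.03 -0.01  0.81]
pos [0.5438 0.202  0.0433] [-1.7997e+02 -1.0000e-02 -1.6219e+02] F [ 1.  -3.  -0.3] M [-1.03 -0.66 -0.03] w 0.0125 gf 30.0 q [ 0.69  0.37 -0.41  0.   -0.79 -1.95]
```

Open, then rise straight.

Call:
move_arm(
  rows=[
    {"translation": [0,0,0],"rot": [0,0,0],"hand": 0},
    {"translation": [0,0,0],"rot": [0,0,0],"hand": 0},
    {"translation": [0,0,0],"rot": [0,0,0],"hand": 0},
    {"translation": [0,0,0],"rot": [0,0,0],"hand": 0},
    {"translation": [0,0,-3],"rot": [0,0,0],"hand": 0},
    {"translation": [0,0,-7],"rot": [0,0,0],"hand": 0},
    {"translation": [0,0,-11],"rot": [0,0,0],"hand": 0},
    {"translation": [0,0,-15],"rot": [0,0,0],"hand": 0},
  ],
)

```text
t: 5.97
eef_pos: [0.5434, 0.2023, 0.1952]
ee_rot: [-3.142, -0.0, -2.832]
force: [0.8, 1.3, -0.8]
width: 0.0605
gripper_force: 0.0
```

```bash
python3 - <<'E'
from h import *
go(.5119,.0055,.21,-9.6)
im,d,P=snap('scene','s1.png')
x,y,z=P[...,0],P[...,1],P[...,2]
kb=(z>.042)&(z<.065)&(np.hypot(x-.5445,y-.2025)<.035);Q=P[kb];print('knob',len(Q),Q.mean(0))
e=np.linalg.svd(Q[:,:2]-Q[:,:2].mean(0))[2][0];print(np.degrees(np.arctan2(e[1],e[0])))
v,u=np.median(np.argwhere(np.hypot(x-.53,y-.15)<.03),0).astype(int)
cv2.imwrite('pics/s1c.png',cv2.resize(im[v-50:v+50,u-70:u+60,::-1],None,fx=5,fy=5,interpolation=cv2.INTER_CUBIC))
E
```

```text
t 5.9667 cm [  9.   -17.79  -1.48] deg [ 2.0000e-02 -1.0000e-02 -1.5266e+02]
pos [0.5434 0.2023 0.1952] [-1.8000e+02 -2.0000e-02 -1.6226e+02] F [ 0.8  1.3 -0.8] M [ 0.19 -0.31  0.  ] w 0.0605 gf 0.0 q [ 0.69  0.22 -0.23 -0.   -1.12 -1.95]
knob 73 [0.54663006 0.19965411 0.05371721]
17.921318634917444
```

View pics/s1c.png

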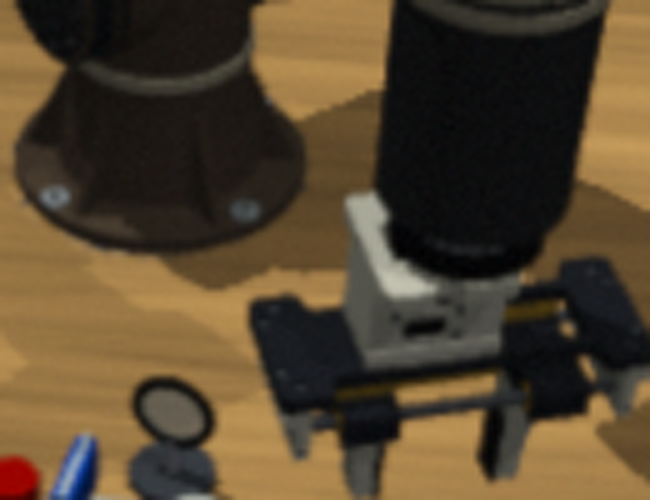

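Call:
move_arm(
  rows=[
    {"translation": [0,0,-2],"rot": [0,0,-7],"hand": 0},
    {"translation": [0,0,-2],"rot": [0,0,-14],"hand": 0},
    {"translation": [1,-2,-2],"rot": [0,0,-21],"hand": 0},
    {"translation": [2,-4,-2],"rot": [0,0,-28],"hand": 0},
    {"translation": [3,-6,-2],"rot": [0,0,-35],"hand": 0},
    {"translation": [4,-8,-2],"rot": [0,0,-42],"hand": 0},
    {"translation": [5,-10,-2],"rot": [0,0,-49],"hand": 0},
    {"translation": [6,-12,-2],"rot": [0,0,-56],"hand": 0},
  ],
)

```text
t: 6.68
eef_pos: [0.5228, 0.0691, 0.2135]
ee_rot: [-3.141, 0.001, -1.849]
force: [0.2, -0.4, -0.4]
width: 0.088
gripper_force: 0.0
```

```bash
python3 -c "
from h import *
go(.5119,.0055,.215,-9.6)"
```

```text
t 6.6833 cm [ 6.41 -0.7  -0.15] deg [-4.000e-02  1.000e-02 -9.631e+01]
pos [0.5228 0.0691 0.2135] [-1.7998e+02  3.0000e-02 -1.0591e+02] F [ 0.2 -0.4 -0.4] M [ 0.12 -0.11  0.04] w 0.088 gf 0.0 q [ 0.5   0.12 -0.32 -0.   -1.14 -0.78]
```

Call:
move_arm(
  rows=[
    {"translation": [1,-0.1,0],"rot": [0,0,-7],"hand": 0},
    {"translation": [2,-0.2,0],"rot": [0,0,-14],"hand": 0},
    {"translation": [3,-0.3,0],"rot": [0,0,-21],"hand": 0},
    {"translation": [4,-0.4,0],"rot": [0,0,-28],"hand": 0},
    {"translation": [5,-0.5,0],"rot": [0,0,-35],"hand": 0},
    {"translation": [6,-0.6,0],"rot": [0,0,-42],"hand": 0},
    {"translation": [6.4,-0.7,0],"rot": [0,0,-49],"hand": 0},
    {"translation": [6.4,-0.7,0],"rot": [0,0,-56],"hand": 0},
  ],
)

```text
t: 7.35
eef_pos: [0.5117, 0.0058, 0.2135]
ee_rot: [-3.141, -0.0, -0.872]
force: [0.5, -0.2, -0.3]
width: 0.0871
gripper_force: 0.0
```

Call:
move_arm(
  rows=[
    {"translation": [0,0,0],"rot": [0,0,-7],"hand": 0},
    {"translation": [0,0,0],"rot": [0,0,-14],"hand": 0},
    {"translation": [0,0,0],"rot": [0,0,-21],"hand": 0},
    {"translation": [0,0,0],"rot": [0,0,-28],"hand": 0},
    {"translation": [0,0,0],"rot": [0,0,-35],"hand": 0},
    {"translation": [0,0,0],"rot": [0,0,-40],"hand": 0},
    {"translation": [0,0,0],"rot": [0,0,-40],"hand": 0},
    {"translation": [0,0,0],"rot": [0,0,-40],"hand": 0},
  ],
)

```text
t: 8.02
eef_pos: [0.5118, 0.0066, 0.2135]
ee_rot: [-3.141, -0.0, -0.182]
force: [-0.5, -0.9, 0.4]
width: 0.0876
gripper_force: 0.0
```

```bash
python3 -c "
from h import *
go(.5119,.0055,.139,-9.6)"
```

```text
t 8.0167 cm [0.03 0.11 7.45] deg [-0.01 -0.01 -0.84]
pos [0.5118 0.0066 0.2135] [-1.7999e+02 -1.0000e-02 -1.0440e+01] F [-0.5 -0.9  0.4] M [0.01 0.02 0.04] w 0.0876 gf 0.0 q [ 0.4   0.09 -0.35 -0.   -1.13  0.99]
```

Call:
move_arm(
  rows=[
    {"translation": [0,0.1,3],"rot": [0,0,-0.8],"hand": 0},
    {"translation": [0,0.1,6],"rot": [0,0,-0.8],"hand": 0},
    {"translation": [0,0.1,7.4],"rot": [0,0,-0.8],"hand": 0},
    {"translation": [0,0.1,7.4],"rot": [0,0,-0.8],"hand": 0.5},
    {"translation": [0,0.1,7.4],"rot": [0,0,-0.8],"hand": 0.5},
    {"translation": [0,0.1,7.4],"rot": [0,0,-0.8],"hand": 0.5},
    {"translation": [0,0.1,7.4],"rot": [0,0,-0.8],"hand": 0.5},
  ],
  squeeze=40,
)

```text
t: 8.6
eef_pos: [0.5127, 0.0058, 0.1409]
ee_rot: [-3.141, -0.002, -0.166]
force: [-0.3, -0.4, 0.3]
width: 0.0664
gripper_force: 0.0
```

```bash
python3 -c "
from h import *
go(.5119,.0055,.139,-9.6)"
```

```text
t 8.6 cm [-0.07  0.04  0.19] deg [-0.06 -0.13  0.07]
pos [0.5127 0.0058 0.1409] [-1.7994e+02 -1.3000e-01 -9.5300e+00] F [-0.3 -0.4  0.3] M [-0.01  0.02 -0.02] w 0.0664 gf 0.0 q [ 0.39  0.16 -0.45  0.   -0.96  1.01]
```

Call:
move_arm(
  rows=[
    {"translation": [-0.1,0,0.2],"rot": [0,0,0],"hand": 1},
    {"translation": [-0.1,0,0.2],"rot": [0,0,0],"hand": 1},
    {"translation": [-0.1,0,0.2],"rot": [0,0,0],"hand": 1},
    {"translation": [-0.1,0,0.2],"rot": [0,0,0],"hand": 1},
    {"translation": [-0.1,0,0.2],"rot": [0,0,0],"hand": 1},
    {"translation": [-0.1,0,0.2],"rot": [0,0,0],"hand": 1},
    {"translation": [-0.1,0,0.2],"rot": [0,0,0],"hand": 1},
    {"translation": [-0.1,0,0.2],"rot": [0,0,0],"hand": 1},
  ],
)

```text
t: 9.27
eef_pos: [0.5103, 0.0046, 0.1374]
ee_rot: [3.14, 0.001, -0.165]
force: [3.8, -13.4, -1.1]
width: 0.0134
gripper_force: 40.2
```

Call:
move_arm(
  rows=[
    {"translation": [0,0,0],"rot": [0,0,0],"hand": 1},
    {"translation": [0,0,0],"rot": [0,0,0],"hand": 1},
  ],
)

```text
t: 9.43
eef_pos: [0.5104, 0.0045, 0.1374]
ee_rot: [3.14, 0.001, -0.166]
force: [0.3, -5.6, 0.3]
width: 0.0131
gripper_force: 40.0
```

```bash
python3 -c "
from h import *
go(.5119,.0055,.139,-64.2)"
```

```text
t 9.4333 cm [ 0.13 -0.13 -0.16] deg [ 1.10e-01 -3.00e-02  5.47e+01]
pos [0.5104 0.0045 0.1374] [ 1.7989e+02  3.0000e-02 -9.5000e+00] F [ 0.3 -5.6  0.3] M [-2.17 -0.28  0.05] w 0.0131 gf 40.0 q [ 0.4   0.16 -0.46  0.   -0.96  1.01]
```

Call:
move_arm(
  rows=[
    {"translation": [0,0.1,0],"rot": [0,0,2],"hand": 1},
    {"translation": [0,0.1,0],"rot": [0,0,5],"hand": 1},
    {"translation": [0,0.1,0],"rot": [0,0,8.5],"hand": 1},
    {"translation": [0,0.1,0],"rot": [0,0,12],"hand": 1},
    {"translation": [0,0.1,0],"rot": [0,0,15.5],"hand": 1},
    {"translation": [0,0.1,0],"rot": [0,0,19],"hand": 1},
    {"translation": [0,0.1,0],"rot": [0,0,22.5],"hand": 1},
    {"translation": [0,0.1,0],"rot": [0,0,26],"hand": 1},
  ],
)

```text
t: 10.1
eef_pos: [0.5104, 0.0044, 0.1374]
ee_rot: [3.141, -0.0, -0.622]
force: [-0.0, -0.4, 1.4]
width: 0.0134
gripper_force: 40.0
```

```bash
python3 -c "
from h import *
go(.5119,.0055,.139,-64.2)"
```

```text
t 10.1 cm [ 0.06 -0.18 -0.16] deg [ 3.000e-02 -1.000e-02  2.854e+01]
pos [0.5104 0.0044 0.1374] [179.97  -0.   -35.66] F [-0.  -0.4  1.4] M [-0.33  0.04  0.15] w 0.0134 gf 40.0 q [ 0.39  0.16 -0.46  0.   -0.96  0.55]
```

Call:
move_arm(
  rows=[
    {"translation": [0,0,0],"rot": [0,0,3.5],"hand": 1},
    {"translation": [0,0,0],"rot": [0,0,7],"hand": 1},
    {"translation": [0,0,0],"rot": [0,0,10.5],"hand": 1},
    {"translation": [0,0,0],"rot": [0,0,14],"hand": 1},
    {"translation": [0,0,0],"rot": [0,0,17.5],"hand": 1},
    {"translation": [0,0,0],"rot": [0,0,21],"hand": 1},
    {"translation": [0,0,0],"rot": [0,0,24.5],"hand": 1},
    {"translation": [0,0,0],"rot": [0,0,27],"hand": 1},
  ],
)

```text
t: 10.77
eef_pos: [0.5104, 0.0045, 0.1374]
ee_rot: [3.141, -0.0, -1.094]
force: [0.6, -0.7, 0.4]
width: 0.0133
gripper_force: 40.1
```

Call:
move_arm(
  rows=[
    {"translation": [0,0,0],"rot": [0,0,1],"hand": 1},
    {"translation": [0,0,0],"rot": [0,0,1.5],"hand": 1},
    {"translation": [0,0,0],"rot": [0,0,1.5],"hand": 1},
    {"translation": [0,0,0],"rot": [0,0,1.5],"hand": 1},
  ],
)

```text
t: 11.1
eef_pos: [0.5104, 0.0045, 0.1374]
ee_rot: [3.141, -0.0, -1.116]
force: [-0.1, -1.0, 0.8]
width: 0.0133
gripper_force: 40.0
```

```bash
python3 - <<'E'
from h import *
go(.5119,.0055,.139,-64.2)
for c in ['scene','top']:
    im,d,P=snap(c,c+'2.png')
    x,y,z=P[...,0],P[...,1],P[...,2]; rr=np.hypot(x-.5119,y-.0055)
    n,lab,st,ce=cv2.connectedComponentsWithStats(((z>.078)&(z<.09)&(rr<.115)&(rr>.045)).astype(np.uint8))
    for i in range(1,n):
        m=lab==i
        if m.sum()<20: continue
        p=P[m].mean(0);print(c,'lid',m.sum(),p.round(4),'ang',np.degrees(np.arctan2(p[1]-.0055,p[0]-.5119)).round(1),np.median(im[m],0))
    mg=(z>.03)&(z<.1)&(rr>.13)&(rr<.19)&(x<.42);Q=P[mg];print('mag',len(Q),Q.mean(0).round(4))
    print([(np.round(tow(c,r["point"]),4).tolist(),round(r["p"],2)) for l in('red_jar','view_spot') for r in arm.pinpoint(l,c)[:2]])
    b=im[...,::-1]; cv2.imwrite(f'pics/{c}2c.png',cv2.resize(b[110:260,170:350],None,fx=4,fy=4,interpolation=cv2.INTER_CUBIC))
E
```

```text
t 11.1 cm [-0.03 -0.17 -0.16] deg [ 0.01 -0.01  0.26]
pos [0.5104 0.0045 0.1374] [ 1.7999e+02 -1.0000e-02 -6.3940e+01] F [-0.1 -1.   0.8] M [-0.45 -0.08  0.15] w 0.0133 gf 40.0 q [ 0.39  0.16 -0.46  0.   -0.96  0.06]
scene lid 86 [ 0.4623 -0.0558  0.0841] ang -129.0 [12. 13. 14.]
scene lid 101 [ 0.5475 -0.0654  0.084 ] ang -63.4 [12. 13. 14.]
scene lid 104 [0.5424 0.0797 0.084 ] ang 67.6 [107. 112. 105.]
scene lid 108 [0.5918 0.0082 0.0838] ang 1.9 [  3. 126.  42.]
mag 78 [0.3595 0.0584 0.076 ]
[([0.4283, 0.0203, 0.0282], 0.57), ([0.4368, 0.0266, 0.0265], 0.49)]
top lid 87 [0.4343 0.0259 0.0841] ang 165.3 [202.  47.  41.]
mag 51 [0.3581 0.0472 0.0758]
[([0.4368, 0.0209, 0.0258], 0.47)]
```

View pics/scene2c.png

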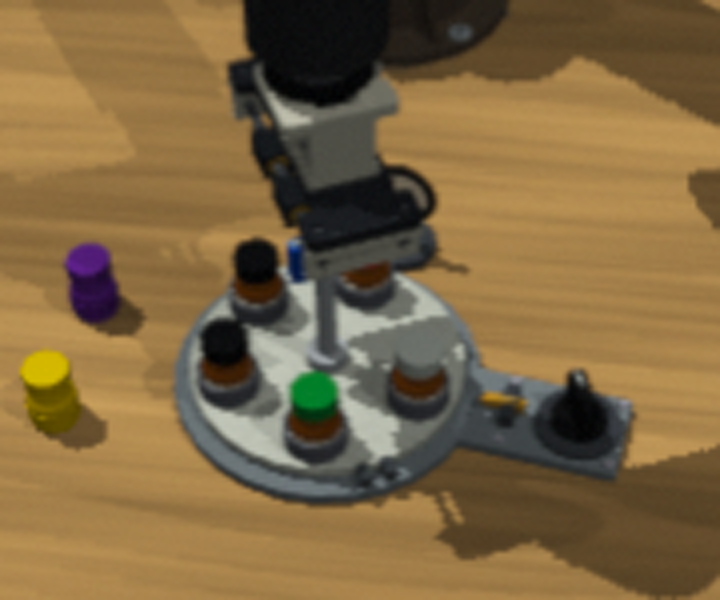

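Call:
move_arm(
  rows=[
    {"translation": [0,0,0],"rot": [0,0,0.3],"hand": 1},
    {"translation": [0,0,0],"rot": [0,0,0.3],"hand": 1},
    {"translation": [0,0,0],"rot": [0,0,0.3],"hand": 1},
    {"translation": [0,0,0],"rot": [0,0,0.3],"hand": 1},
    {"translation": [0,0,0],"rot": [0,0,0.3],"hand": 1},
    {"translation": [0,0,0],"rot": [0,0,0.3],"hand": 1},
  ],
)

```text
t: 11.9
eef_pos: [0.5104, 0.0045, 0.1374]
ee_rot: [3.141, -0.0, -1.122]
force: [-0.2, -3.8, -0.7]
width: 0.0131
gripper_force: 40.0
```

```bash
python3 -c "
from h import *
go(.5119,.0055,.139,-64.2)
print(arm.job_done())"
```

```text
t 11.9 cm [-0.02 -0.17 -0.16] deg [ 0.01 -0.01 -0.1 ]
pos [0.5104 0.0045 0.1374] [ 1.7999e+02 -1.0000e-02 -6.4300e+01] F [-0.2 -3.8 -0.7] M [-1.15  0.06  0.12] w 0.0131 gf 40.0 q [ 0.39  0.16 -0.46  0.   -0.96  0.05]
the job is handed in; nothing more can be done
None
```

I unlocked the carousel (knob about 1.09 rad clockwise) and turned it until the red jar measured within about half a degree of the lens axis; the job was handed in at 11.9 s with the gripper still holding the handle.

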